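Fold back the bifold cover of the dry-block bath and load the block

ROBOT

A 7-joint arm with a two-finger parallel gripper is mounted at the origin on a cart in front of the work surface, level with it; the furniture and walls round the work are solid. World frame = base frame: x ahead of the robot, y to its left, z up, the work surface at z = 0. Lengths are in m, angles in rad, forces in N, time in s.
With the tool pointing down it reaches from about 0.35 to 0.9 m from the base axis. Payload 8.1 kg.
Tool frame: the origin (TCP) lies midway between the tips of the shut fingers; the grasp point (between the pads) lies 19 mm behind it; z points along the fingers, y is the line along which they close (so a half turn about z gives the same grasp; the last joint's range is limited). The gripper opens to 92 mm and grips with 3 to 60 N. Pads are 19 mm wide; open, the fingers measure 130 mm over their backs; the gripper's body (75 mm by 190 mm) begins 47 mm behind the grasp point.
Start: joints at [-1.345, 0.434, 0.025, 1.573, -0.012, 1.134, -0.075], TCP at [0.202, 0.592, 0.227] pointing down, gripper open.
Joint ranges: [-2.62, 2.62], [-0.44, 2.09], [-1.27, 1.32], [0.08, 2.57], [-1.32, 4.46], [0.12, 2], [-2.74, 2.74]. Speed limits (rad/s): [2.22, 2.22, 3.01, 3.01, 3.14, 3.14, 3.14].

INTERFACE

Orientations are given as a 3x3 rotation matrix whose columns are the frame's x, y, z axes.
In Python, from cell import sensors, get_image, finish_job gives the robot as it stands. The module is installed in compiled form; this text tells all that it offers.
- The arm moves only by the tool move_arm, never from a script. Its argument "series" is a list of rows, each a list of 3 entries, a list of its own where there are three numbers: the shift along the world's x, y, z in m, then the turn, a rotation vector about the world's x, y, z in rad, then the opening, from 0 (shut) to 1 (fully open). In form: [[[tx, ty, tz], [ax, ay, az], hand], ...]. A call has 1 to 12 rows; each row is the pose to reach, as a shift and turn from the pose commanded when the call began; what a row does not reach only later rows make up. A row lasts 1/8 s, in which the tool goes at most 62.5 mm and 10.7 degrees, less where a joint would pass 70% of its speed; a pose out of reach is approached as far as the arm can. A call with a gripper value outside its range is refused whole. The fingers move at their own pace and stop on an object; "grip_force" is the grip in N (left out, the last holds). Time passes only in rows, so rows that repeat a pose let the fingers close. It gives the time, the measured TCP pose, the force, the opening and the grip force at its end, in the units of the state.
- sensors.get_obs(): the state, without advancing time (a new reading comes with each control period).
- get_image(name): name is "side" or "top" or "wrist"; returns a dict with "frame" (400x640x3 uint8, red, green, blue), "fx", "fy", "cx", "cy" (pixels), "position" and "rotation" of the camera in the world. Camera axes: x right, y up, looking along -z (the intrinsics and any distortion apply to the point x, -y, -z); pixel columns grow to the right and rows downward; lengths in m; the calibration is good to about 2 mm. A picture is of the moment at which its call begins. There is no depth.
- finish_job(): hands the job in; it is judged then, once.
The state is a dict: "clock": time; "joint_positions": joint angles; "qvel": joint speeds; "joint_torque": joint torques, N m; "position": TCP position; "ee_rot": TCP orientation; "force": force on the tool from outside, world axes, zero at the start; "wrist_torque": the same for the moment, N m; "opening": opening from 0.0 (shut) to 1.0 (fully open); "finger_force": force on a finger pad.
Only numpy, scipy, OpenCV 4.12 (cv2) and the standard library are available. Lean on these libraries where they do the work, as an engineer would, in place of code of your own. Each camera call takes 0.05 s, during which the arm holds its last target. There are 200 camera calls.

TASK

First push the bath's two-panel folding cover right back by its bar, so that its panels fold flat against each other and stand up at the hinge end. Then lift the aluminium block out of its stand, set it down upright on the bare worktop and let go, take it again the other way (across its narrow width), and lower it gently into the empty place in the bath until it stands on the floor there; do not let it drop. Leave the cover folded and do not disturb the foil-wrapped flask, the tape roll or the petri dish.

Things in the scene. Friction and masses are not known exactly. Their poses are not given: they have to be found in the camera images.
- bath: White dry-block bath, fixed, an open-topped box 160 (x) x 144 (y) x 91 mm high with 8 mm walls; rim 91 mm, chamber floor 25 mm above the worktop. Grey control panel on its -x face. Origin: centre of the underside, on the worktop; z up. The cover folds towards its +y end. The chamber's +y half already holds a fixed block (top at 81 mm); the -y half is the empty place.
- nest (a point): Centre of the empty place, on the chamber floor, 29 mm to -y of the bath's centre; axes as the bath's. In y it is 70 mm long, between the end wall (66 mm above the floor) and a guide wall (61 mm high, 64 mm wide in x): no room for fingers at the block's y faces. In x it is 48 mm wide between two lips 8 mm high and 6 mm thick, with 42 mm of free chamber beyond each for the fingers.
- cover_a (a joint): Angle of the cover's first panel about the hinge on the bath: 0 = both panels flat over the chamber, 1.57 (stop) = both upright, flat together, 69 mm above the rim. Starts 0.45 to 0.75, as a ridge. Two grey panels, each 150 (x) x 64 x 6 mm, linked so that the free edge slides along y at rim height. Stays where it is left; pushing the bar takes 2 to 5 N.
- cover_hinge (a point): Middle of the cover's fixed hinge line, which runs along the bath's x, at rim height (91 mm above the worktop), 64 mm to +y of the bath's centre; axes as the bath's. The cover unfolds from here towards the bath's -y. Its free edge lies 128 x cos(angle of cover_a) mm from here towards -y.
- cover_bar (a point): Middle of the push bar: steel, 10 mm diameter, 100 mm long along the bath's x, on two posts on the outer face of the second panel, 16 mm from its free edge, 24 mm from its underside. It starts about 30 mm above the rim; pushed to the bath's +y it swings down, and ends 24 mm to -y of the hinge, 16 mm above the rim. An upright finger ending 10 mm above the rim stays behind it all the way.
- block: Aluminium block with six small wells marked in its top, 40 (x) x 60 (y) x 60 mm high, 0.2 to 0.42 kg, loose. Origin: centre of the underside; y along its 60 mm side. It starts upright in the stand.
- stand: Grey stand, fixed: base plate 84 (x) x 90 (y) x 8 mm with two cheeks 7 mm thick, 50 mm long in y, 48 mm apart inside, reaching 68 mm above the worktop like the block's top: there the block can be gripped only across its 60 mm length (y). Origin: centre of the underside. The worktop between stand and bath, round x = 0.47, y = -0.09 m, is always bare: a good place to set the block down.
- flask: Foil-wrapped beaker, 61 mm diameter, 84 mm high, loose, standing behind the gap between stand and bath; to be left alone. Two pipettes hang from a fixed holder just behind and above it (round x = 0.67, y = 0.0 m, up to 0.4 m high): carry things in front of them, at x below about 0.5 m. Origin: centre of the underside.
- tape: Roll of masking tape lying flat, 84 mm diameter, 19 mm high, loose, near the front edge; to be left alone. Origin: centre of the underside.
- petri: Petri dish lying flat, 90 mm diameter, 14 mm high, loose, to the left of the bath; to be left alone. Origin: centre of the underside.

How it is judged:
By the outcome, as a careful person would: the job done as asked, in the order asked, and still so for the second after the job is handed in, with the robot touching nothing.
It also fails if it takes over 72 s, if anything falls off the work surface, if the arm or the gripper's body presses on something with over 40 N, if the wrist force passes 120 N, or if a joint passes its speed limit or range.

## Working session

There is one attempt and no reset: what is moved stays moved. The work goes in short steps, Python scripts to look and compute and a tool call to move; the robot and the scene stay as the last step left them, time stands still between calls to the robot, and variables do not carry over. Pictures are saved under pics/ and viewed, at most 10 in all, crops included, and the job is handed in when it is done.

Besides the shell and the picture viewer there is one more tool, called after "Request:" by a JSON object that holds its "fn" and its "kwargs". move_arm: Moves the arm, as the interface text tells. Its arguments: {"type":"object","properties":{"series":{"type":"array"},"grip_force":{"type":"number"}},"required":["series"]}

```bash
mkdir -p pics; cat > h.py <<'E'
import numpy as np, cv2, pickle
from cell import sensors, get_image, finish_job
def grab(name,tag):
    im=get_image(name); cv2.imwrite(f'pics/{tag}.png',cv2.cvtColor(im['frame'],cv2.COLOR_RGB2BGR))
    pickle.dump(im,open(f'pics/{tag}.pkl','wb')); return im
def load(tag): return pickle.load(open(f'pics/{tag}.pkl','rb'))
def ray(im,u,v):
    d=np.array([(u-im['cx'])/im['fx'],-(v-im['cy'])/im['fy'],-1.]); return np.array(im['position']),np.array(im['rotation'])@d
def at_z(im,u,v,z):
    p,d=ray(im,u,v); return p+d*(z-p[2])/d[2]
def proj(im,P):
    c=np.array(im['rotation']).T@(np.asarray(P)-im['position']); return im['cx']-im['fx']*c[0]/c[2], im['cy']+im['fy']*c[1]/c[2]
E
python3 - <<'E'
from h import *
for n in('top','side'):
    im=grab(n,n+'0'); print({k:np.round(v,3).tolist() if not isinstance(v,str) else v for k,v in im.items() if k!='frame'})
o=sensors.get_obs(); print({k:np.round(v,3).tolist() for k,v in o.items()})
E
```

```text
{'fx': 364.391, 'fy': 364.391, 'cx': 325.302, 'cy': 196.877, 'position': [0.359, 0.017, 1.258], 'rotation': [[0.019, 0.992, -0.121], [-1.0, 0.018, -0.011], [-0.009, 0.121, 0.993]]}
{'fx': 471.848, 'fy': 471.848, 'cx': 316.25, 'cy': 202.876, 'position': [0.236, -1.111, 0.579], 'rotation': [[0.972, 0.091, -0.218], [-0.236, 0.36, -0.902], [-0.004, 0.928, 0.372]]}
{'clock': 0.1, 'joint_positions': [-1.345, 0.435, 0.025, 1.574, -0.012, 1.134, -0.075], 'qvel': [0.001, -0.002, -0.001, -0.002, 0.001, -0.001, -0.001], 'joint_torque': [0.002, -66.912, 0.988, -31.515, -0.06, 0.037, 0.0], 'position': [0.202, 0.591, 0.226], 'ee_rot': [[-0.946, 0.323, -0.0], [0.323, 0.946, -0.001], [-0.0, -0.001, -1.0]], 'force': [-1.842, -0.067, 0.576], 'wrist_torque': [-0.004, 0.019, 0.04], 'finger_force': 0.0, 'opening': 1.0}
```

View pics/top0.png

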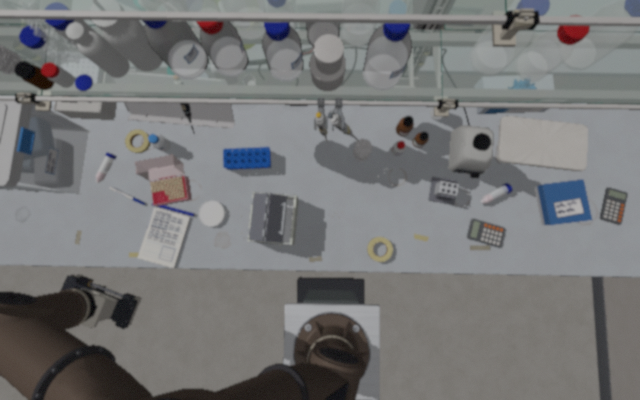

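View pics/side0.png

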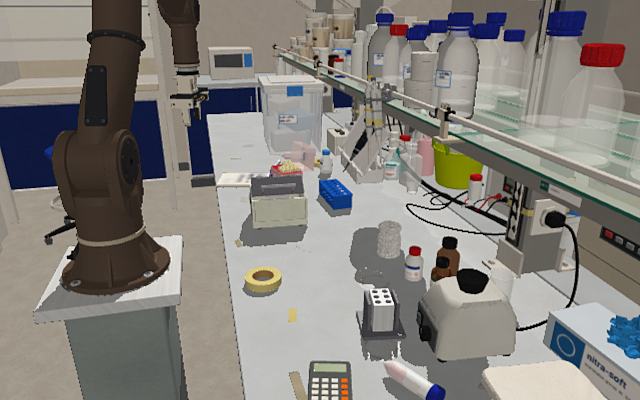

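Top view: bath near (272,220), stand with block near (446,190), tape at (380,249), petri dish at (211,213), flask near (362,149). Side view: bath near (278,203), block near (381,305), flask at (389,238). I'll enlarge.

```bash
python3 - <<'E'
from h import *
t=cv2.imread('pics/top0.png'); s=cv2.imread('pics/side0.png')
c=lambda i,x,y,w,h:cv2.resize(i[y:y+h,x:x+w],(400,300),interpolation=cv2.INTER_CUBIC)
m=np.vstack([np.hstack([c(t,232,185,80,60),c(t,412,165,80,60)]),np.hstack([c(s,236,165,88,66),c(s,340,275,88,66)])])
cv2.imwrite('pics/m.png',m)
E
```

```text
(no output)
```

View pics/m.png

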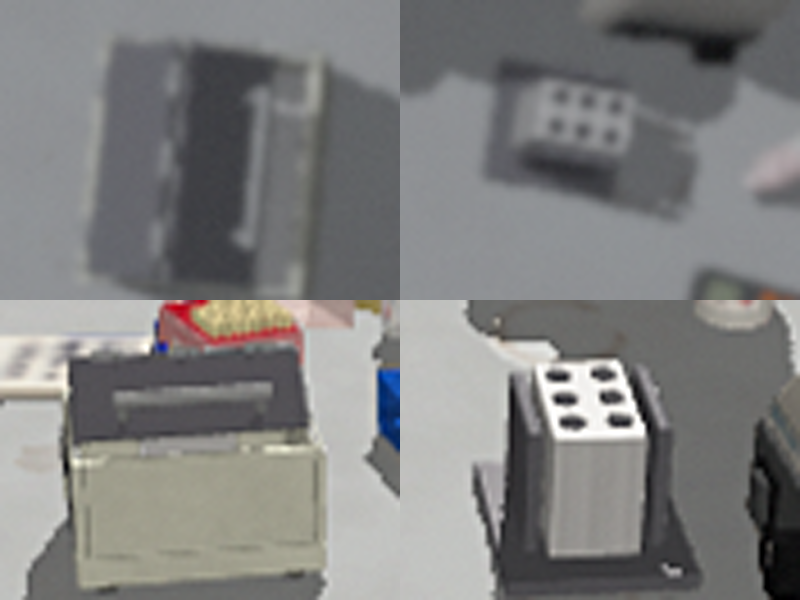

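Bath rim corners (top view): (297,197), (293.4,243.4), (253,192.6), (248.6,241). In the side view, its front face runs from (251,199) to (307,198), with the bottom at (253.6,227.7) and (306.8,224.4). The block's top corners in the side view are (373,305.4), (393.9,305.1), (389.5,288.6) and (369.7,288.6).

```bash
cat >> h.py <<'E'
from scipy.optimize import least_squares
def fit(obs,x0):
    """obs: (im,(u,v),local point); pose x,y,yaw"""
    def W(p,l): c,s=np.cos(p[2]),np.sin(p[2]); return [p[0]+c*l[0]-s*l[1],p[1]+s*l[0]+c*l[1],l[2]]
    f=lambda p:np.concatenate([np.subtract(proj(im,W(p,l)),uv) for im,uv,l in obs])
    r=least_squares(f,x0,loss='soft_l1'); return r.x,r.fun.round(1)
E
python3 - <<'E'
from h import *
t,s=load('top0'),load('side0')
B=[(t,(297,197),(.08,-.072,.091)),(t,(293.4,243.4),(-.08,-.072,.091)),(t,(253,192.6),(.08,.072,.091)),(t,(248.6,241),(-.08,.072,.091)),
(s,(251,199.1),(-.08,-.072,.091)),(s,(306.8,198),(.08,-.072,.091)),(s,(253.6,227.7),(-.08,-.072,0)),(s,(306.8,224.4),(.08,-.072,0))]
for o in(B,B[:4],B[4:]): print(fit(o,[.35,.15,0]))
K=[(s,(373,305.4),(-.02,-.03,.068)),(s,(393.9,305.1),(.02,-.03,.068)),(s,(389.5,288.6),(.02,.03,.068)),(s,(369.7,288.6),(-.02,.03,.068)),
(t,(441,180.6),(.02,.03,.068)),(t,(459,181.4),(.02,-.03,.068)),(t,(457.6,195.6),(-.02,-.03,.068))]
for o in(K,K[:4],K[4:]): print(fit(o,[.35,-.3,0]))
# stand base: top crop
for u,v in((211,213),(380,249),(362,149)): print(at_z(t,u,v,.02))
print(at_z(s,389,255,0))
E
```

```text
(array([ 0.4306976 ,  0.1974889 , -0.04849871]), array([ 0. , -2.3, -0.3,  1.1, -0.3, -0.8, -0.5,  0.5, -0.1,  2.1,  0.3,
       -0.8, -1. ,  2.9,  0.6,  1.7]))
(array([ 0.43006716,  0.19658539, -0.04748497]), array([ 0.3, -2.1,  0. ,  1.3, -0.1, -0.6, -0.2,  0.7]))
(array([ 0.43799736,  0.20943715, -0.12550447]), array([-0. , -0.3,  0.2, -1.6, -0.9,  0.2,  0.5,  0.7]))
(array([ 0.54302458, -0.37789289, -0.21709505]), array([ 0.2, -0.1,  0.5, -0.1, -0.4, -0.7, -0.5, -0.4,  0.8, -1. ,  0.8,
        2.3, -0.2, -0.1]))
(array([ 0.54270106, -0.37899196, -0.24039197]), array([-0.1,  0.1,  0.2,  0.4,  0.1, -0.3, -0.1, -0.3]))
(array([ 0.54275521, -0.37684145, -0.11300896]), array([-0.2, -0.2, -0. ,  1.4,  0.3, -0.9]))
[0.44791273 0.42005273 0.02      ]
[ 0.33737759 -0.15611988  0.02      ]
[ 0.68029069 -0.09332266  0.02      ]
[ 0.67208451 -0.10450991  0.        ]
```

Request:
{"fn": "move_arm", "kwargs": {"series": [[[0.05, -0.1, 0.05], [0, 0, 0.1], 0], [[0.1, -0.15, 0.1], [0, 0, 0.25], 0], [[0.2, -0.45, 0.15], [0, 0, 0.25], 0], [[0.2, -0.45, 0.15], [0, 0, 0.25], 0], [[0.2, -0.45, 0.15], [0, 0, 0.25], 0], [[0.2, -0.45, 0.15], [0, 0, 0.25], 0], [[0.2, -0.45, 0.15], [0, 0, 0.25], 0], [[0.2, -0.45, 0.15], [0, 0, 0.25], 0], [[0.2, -0.45, 0.15], [0, 0, 0.25], 0], [[0.2, -0.45, 0.15], [0, 0, 0.25], 0], [[0.2, -0.45, 0.15], [0, 0, 0.25], 0], [[0.2, -0.45, 0.15], [0, 0, 0.25], 0]]}}

```text
clock: 1.6
position: [0.4012, 0.1428, 0.3763]
ee_rot: [[-0.997, 0.076, -0.001], [0.076, 0.997, -0.0], [0.001, -0.0, -1.0]]
force: [0.7, -0.7, 0.5]
opening: 0.006
finger_force: 0.0
```

```bash
python3 - <<'E'
from h import *
im=grab('wrist','w1'); print(im['position'],im['rotation'],im['fx'],im['fy'],im['cx'],im['cy']); o=sensors.get_obs(); print(o['position'],o['joint_positions'],o['clock'])
E
```

```text
[0.32015397 0.14842338 0.53337168] [[ 7.62852530e-02 -9.50879550e-01 -3.00014401e-01]
 [ 9.97086021e-01  7.28004409e-02  2.27939354e-02]
 [ 1.66893611e-04 -3.00879006e-01  9.53662307e-01]] 323.48539347038565 323.48539347038565 312.67932273957445 197.64615877523704
[0.40131683 0.14263064 0.376324  ] [-0.74218556 -0.012308    0.27461031  1.77763186  0.00339985  1.37666315
  1.02590814] 1.65
```

View pics/w1.png

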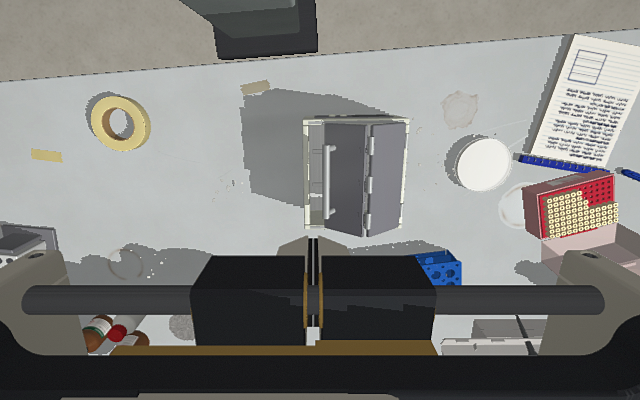

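The bath's rim spans about (304,119)–(409,229), with the bar at about (327,180). I'll enlarge it.

```bash
python3 - <<'E'
import cv2
w=cv2.imread('pics/w1.png'); cv2.imwrite('pics/w1c.png',cv2.resize(w[110:240,290:430],None,fx=4.5,fy=4.5,interpolation=cv2.INTER_CUBIC))
E
```

```text
(no output)
```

View pics/w1c.png

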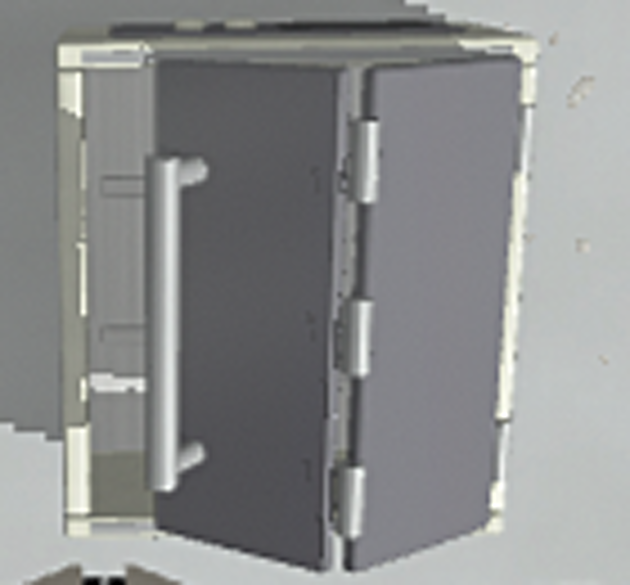

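```bash
python3 - <<'E'
from h import *
w,t,s=load('w1'),load('top0'),load('side0')
q=lambda u,v:(290+u/4.5-.4,110+v/4.5-.4)
C=[(w,q(58,42),(-.08,-.072,.091)),(w,q(540,37),(-.08,.072,.091)),(w,q(65,535),(.08,-.072,.091)),(w,q(503,532),(.08,.072,.091))]
p,r=fit(C,[.43,.2,0]); print(p,r)
T=[(t,(297,197),(.08,-.072,.091)),(t,(293.4,243.4),(-.08,-.072,.091)),(t,(253,192.6),(.08,.072,.091)),(t,(248.6,241),(-.08,.072,.091))]
print(fit(C+T,[.43,.2,0]))
# bar
for a in(.45,.6,.75):
    y=.064-.112*np.cos(a)-.024*np.sin(a); z=.091+.016*np.sin(a)+.024*np.cos(a)
    c,s_=np.cos(p[2]),np.sin(p[2])
    for x in(-.05,.05):
        u=proj(w,[p[0]+c*x-s_*y,p[1]+s_*x+c*y,z]); print(a,y,((np.array(u)-[290,110])*4.5).round())
E
```

```text
[ 0.43249708  0.1984984  -0.06699177] [-0.6 -0.6  0.6 -0.5 -0.   0.9  0.   0.7]
(array([ 0.43211959,  0.19818494, -0.06336712]), array([-1. , -0.7,  0.2, -1. , -0.1,  0.9,  0. ,  0.4,  0.1, -2.4, -0.9,
        1. , -0.1, -1.6, -1.1, -0.4]))
0.45 -0.04728924828216934 [140. 152.]
0.45 -0.04728924828216934 [140. 483.]
0.6 -0.04198900823136482 [158. 152.]
0.6 -0.04198900823136482 [158. 483.]
0.75 -0.03430848355442796 [186. 152.]
0.75 -0.03430848355442796 [183. 482.]
```

Request:
{"fn": "move_arm", "kwargs": {"series": [[[0.025, -0.039, -0.03], [0, 0, 0.01], 0], [[0.025, -0.039, -0.09], [0, 0, 0.01], 0], [[0.025, -0.039, -0.15], [0, 0, 0.01], 0], [[0.025, -0.039, -0.21], [0, 0, 0.01], 0], [[0.025, -0.039, -0.255], [0, 0, 0.01], 0], [[0.025, -0.039, -0.275], [0, 0, 0.01], 0], [[0.025, -0.039, -0.275], [0, 0, 0.01], 0], [[0.026, -0.025, -0.275], [0, 0, 0.01], 0], [[0.027, -0.01, -0.275], [0, 0, 0.01], 0]]}}

```text
clock: 2.78
position: [0.4297, 0.1333, 0.1029]
ee_rot: [[-0.998, 0.068, 0.002], [0.069, 0.998, 0.001], [-0.002, 0.002, -1.0]]
force: [0.0, 0.2, -0.2]
opening: 0.006
finger_force: 0.0
```

Request:
{"fn": "move_arm", "kwargs": {"series": [[[0.001, 0.01, -0.001], [0, 0, 0], 0], [[0.001, 0.02, -0.001], [0, 0, 0], 0], [[0.002, 0.03, -0.001], [0, 0, 0], 0], [[0.003, 0.04, -0.001], [0, 0, 0], 0], [[0.003, 0.05, -0.001], [0, 0, 0], 0], [[0.004, 0.058, -0.001], [0, 0, 0], 0], [[0.004, 0.066, -0.001], [0, 0, 0], 0], [[0.005, 0.073, -0.001], [0, 0, 0], 0], [[0.005, 0.078, -0.001], [0, 0, 0], 0], [[0.005, 0.078, -0.001], [0, 0, 0], 0]]}}

```text
clock: 4.03
position: [0.4339, 0.2102, 0.1008]
ee_rot: [[-0.998, 0.068, 0.0], [0.068, 0.998, 0.0], [-0.0, 0.001, -1.0]]
force: [0.5, -0.8, 1.1]
opening: 0.005
finger_force: 0.0
```

Request:
{"fn": "move_arm", "kwargs": {"series": [[[0, 0.003, 0], [0, 0, 0], 0], [[0, 0.006, 0], [0, 0, 0], 0], [[0, 0.009, 0], [0, 0, 0], 0], [[0, 0.009, 0], [0, 0, 0], 0]]}}

```text
clock: 4.53
position: [0.4338, 0.2189, 0.1008]
ee_rot: [[-0.998, 0.068, 0.0], [0.068, 0.998, 0.0], [-0.0, 0.0, -1.0]]
force: [-0.7, 1.0, -0.1]
opening: 0.006
finger_force: 0.0
```

```bash
python3 - <<'E'
from h import *
a=grab('side','s2')['frame']; b=grab('wrist','w2')['frame']
m=np.hstack([cv2.resize(a[150:250,220:345],(400,320),interpolation=2),cv2.resize(b[40:360,160:560],(400,320))])
cv2.imwrite('pics/m2.png',m[:,:,::-1])
E
```

```text
(no output)
```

View pics/m2.png

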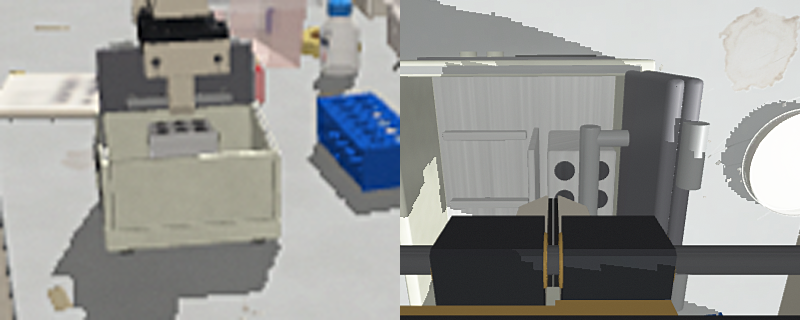

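The cover is nearly upright, and the bar is in front of the fingers at about (590,130) in the right pane. I'll push on to the stop.

Request:
{"fn": "move_arm", "kwargs": {"series": [[[0, 0.002, 0], [0, 0, 0], 0], [[0, 0.004, 0], [0, 0, 0], 0], [[0, 0.006, 0], [0, 0, 0], 0], [[0, 0.006, 0], [0, 0, 0], 0]]}}

```text
clock: 5.12
position: [0.4338, 0.2216, 0.1006]
ee_rot: [[-0.997, 0.071, -0.001], [0.071, 0.997, -0.003], [0.001, -0.003, -1.0]]
force: [-0.0, -11.4, 6.1]
opening: 0.002
finger_force: 5.8
```

Request:
{"fn": "move_arm", "kwargs": {"series": [[[0, 0.002, 0], [0, 0, 0], 0], [[0, 0.002, 0], [0, 0, 0], 0], [[-0.002, -0.03, 0], [0, 0, 0], 0], [[-0.004, -0.07, 0.01], [0, 0, 0], 0], [[-0.004, -0.1, 0.06], [0, 0, 0], 0], [[-0.004, -0.12, 0.11], [0, 0, 0], 0], [[0, -0.16, 0.16], [0, 0, 0], 0], [[0, -0.22, 0.2], [0, 0, 0], 0.5], [[0, -0.28, 0.2], [0, 0, 0], 1], [[0, -0.34, 0.2], [0, 0, 0], 1], [[0, -0.4, 0.2], [0, 0, 0], 1], [[0, -0.46, 0.2], [0, 0, 0], 1]]}}

```text
clock: 6.62
position: [0.4338, -0.2371, 0.3011]
ee_rot: [[-0.998, 0.068, 0.001], [0.068, 0.998, 0.0], [-0.001, 0.0, -1.0]]
force: [2.0, 0.4, 0.8]
opening: 0.5
finger_force: 0.0
```

Request:
{"fn": "move_arm", "kwargs": {"series": [[[0.04, -0.05, 0], [0, 0, -0.12], 1], [[0.07, -0.1, 0], [0, 0, -0.12], 1], [[0.07, -0.1, 0], [0, 0, -0.12], 1], [[0.07, -0.1, 0], [0, 0, -0.12], 1]]}}

```text
clock: 7.12
position: [0.5036, -0.3352, 0.3002]
ee_rot: [[-0.982, 0.188, -0.001], [0.188, 0.982, 0.0], [0.001, 0.0, -1.0]]
force: [-0.1, -0.3, 0.1]
opening: 0.937
finger_force: 0.0
```

```bash
python3 - <<'E'
from h import *
a=grab('side','s3')['frame']; b=grab('wrist','w3')['frame']
w=load('w3'); print(np.round(proj(w,[.543,-.378,.068]),0), sensors.get_obs()['position'])
u,v=map(int,proj(w,[.543,-.378,.068])); u0,v0=u-60,v-55
print(u0,v0)
m=np.hstack([cv2.resize(a[150:250,220:300],(320,400),interpolation=2),cv2.resize(b[v0:v0+100,u0:u0+120],(480,400),interpolation=2)])
cv2.imwrite('pics/m3.png',m[:,:,::-1])
E
```

```text
[285. 201.] [ 0.50370018 -0.33424023  0.30100303]
224 146
```

View pics/m3.png

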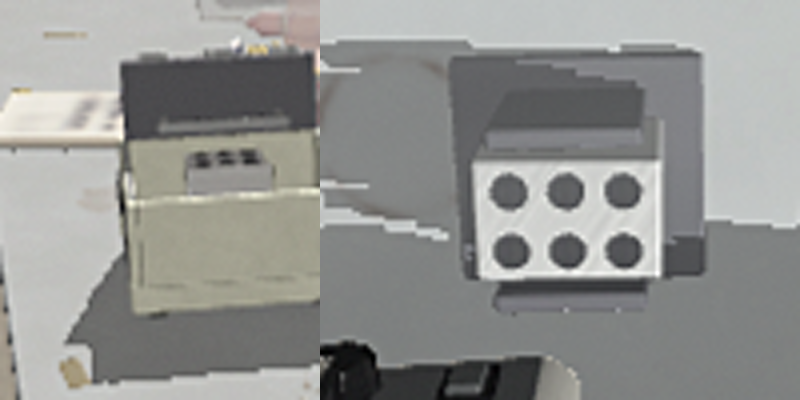

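The cover is upright. In the right pane the block's top corners are (473,160), (660,158), (662,277) and (480,277).

```bash
python3 - <<'E'
from h import *
w,s=load('w3'),load('side0')
q=lambda u,v:(224+(u-320)/4-.4,146+v/4-.4)
C=[(w,q(473,160),(-.02,-.03,.068)),(w,q(660,158),(-.02,.03,.068)),(w,q(662,277),(.02,.03,.068)),(w,q(480,277),(.02,-.03,.068))]
K=[(s,(373,305.4),(-.02,-.03,.068)),(s,(393.9,305.1),(.02,-.03,.068)),(s,(389.5,288.6),(.02,.03,.068)),(s,(369.7,288.6),(-.02,.03,.068))]
p,r=fit(C,[.54,-.38,-.2]); print(p,r); print(fit(C+K,p))
o=sensors.get_obs(); R=np.array(o['ee_rot']); print(o['position'],np.arctan2(-R[0,1],R[1,1]))
E
```

```text
[ 0.541874   -0.37667535 -0.1810015 ] [-0.6 -0.3  0.7 -0.2  0.5  0.1 -0.6  0.5]
(array([ 0.54213075, -0.37709936, -0.19372638]), array([-0.7, -0.3,  0.6,  0.4,  0.1,  0.6, -1.1,  0.4,  0. , -0.1,  0.2,
       -0.4, -1.3, -1. , -1.4, -0.5]))
[ 0.50370018 -0.33424023  0.30100303] -0.18776312157044497
```

```bash
python3 - <<'E'
from h import *
s,t=load('side0'),load('top0')
for px in((437,357),(419,325),(418,310),(428,285)):
  print(px,[at_z(s,*px,z).round(3).tolist() for z in(0,.05,.1,.15)])
for c in((590,25),(640,40),(735,50),(745,30)):
  px=(412+(c[0]-400)/5,165+c[1]/5); print(px,[at_z(t,*px,z).round(3).tolist() for z in(0,.05,.1)])
a=cv2.imread('pics/side0.png')[240:370,360:530]; b=cv2.imread('pics/top0.png')[115:215,420:520]
cv2.imwrite('pics/m4.png',np.hstack([cv2.resize(a,(500,382),interpolation=2),cv2.resize(b,(300,382),interpolation=2)]))
E
```

```text
(437, 357) [[0.61, -0.491, 0.0], [0.578, -0.545, 0.05], [0.546, -0.598, 0.1], [0.513, -0.652, 0.15]]
(419, 325) [[0.62, -0.396, 0.0], [0.586, -0.457, 0.05], [0.553, -0.519, 0.1], [0.52, -0.581, 0.15]]
(418, 310) [[0.64, -0.348, 0.0], [0.605, -0.414, 0.05], [0.57, -0.479, 0.1], [0.535, -0.545, 0.15]]
(428, 285) [[0.704, -0.262, 0.0], [0.664, -0.336, 0.05], [0.623, -0.409, 0.1], [0.583, -0.482, 0.15]]
(450.0, 170.0) [[0.615, -0.403, 0.0], [0.605, -0.386, 0.05], [0.595, -0.37, 0.1]]
(460.0, 173.0) [[0.605, -0.438, 0.0], [0.596, -0.42, 0.05], [0.586, -0.402, 0.1]]
(479.0, 175.0) [[0.599, -0.504, 0.0], [0.59, -0.483, 0.05], [0.58, -0.462, 0.1]]
(481.0, 171.0) [[0.614, -0.511, 0.0], [0.604, -0.49, 0.05], [0.594, -0.469, 0.1]]
```

View pics/m4.png

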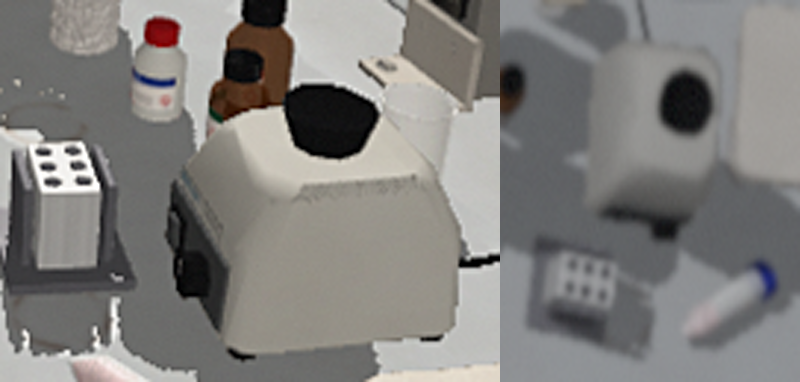

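The mixer's front face is at x ≥ 0.595, which clears the gripper by about 20 mm. I'll descend and grip.

Request:
{"fn": "move_arm", "kwargs": {"series": [[[0.0385, -0.043, -0.03], [0, 0, -0.003], 1], [[0.0385, -0.043, -0.09], [0, 0, -0.003], 1], [[0.0385, -0.043, -0.15], [0, 0, -0.003], 1], [[0.0385, -0.043, -0.19], [0, 0, -0.003], 1], [[0.0385, -0.043, -0.22], [0, 0, -0.003], 1], [[0.0385, -0.043, -0.25], [0, 0, -0.003], 1], [[0.0385, -0.043, -0.267], [0, 0, -0.003], 1], [[0.0385, -0.043, -0.267], [0, 0, -0.003], 1], [[0.0385, -0.043, -0.267], [0, 0, -0.003], 0.6], [[0.0385, -0.043, -0.267], [0, 0, -0.003], 0.5], [[0.0385, -0.043, -0.267], [0, 0, -0.003], 0.4], [[0.0385, -0.043, -0.267], [0, 0, -0.003], 0.4]], "grip_force": 35}}

```text
clock: 8.72
position: [0.5427, -0.3783, 0.0342]
ee_rot: [[-0.982, 0.19, 0.001], [0.19, 0.982, 0.0], [-0.001, 0.0, -1.0]]
force: [0.5, 1.6, 4.2]
opening: 0.653
finger_force: 35.0
```

Request:
{"fn": "move_arm", "kwargs": {"series": [[[0, 0, 0.008], [0, 0, 0], 0.4], [[0, 0, 0.025], [0, 0, 0], 0.4], [[0, 0, 0.05], [0, 0, 0], 0.4], [[0, 0, 0.085], [0, 0, 0], 0.4], [[-0.01, 0.01, 0.11], [0, 0, 0], 0.4], [[-0.05, 0.04, 0.12], [0, 0, 0.04], 0.4], [[-0.072, 0.09, 0.12], [0, 0, 0.08], 0.4], [[-0.072, 0.14, 0.12], [0, 0, 0.12], 0.4], [[-0.072, 0.195, 0.12], [0, 0, 0.126], 0.4], [[-0.072, 0.245, 0.12], [0, 0, 0.126], 0.4], [[-0.072, 0.28, 0.11], [0, 0, 0.126], 0.4], [[-0.072, 0.287, 0.09], [0, 0, 0.126], 0.4]]}}

```text
clock: 10.22
position: [0.4712, -0.0887, 0.1248]
ee_rot: [[-0.998, 0.062, 0.002], [0.062, 0.998, 0.002], [-0.002, 0.002, -1.0]]
force: [0.0, -0.2, -2.8]
opening: 0.651
finger_force: 35.0
```

Request:
{"fn": "move_arm", "kwargs": {"series": [[[0, 0, -0.03], [0, 0, 0], 0.4], [[0, 0, -0.06], [0, 0, 0], 0.4], [[0, 0, -0.08], [0, 0, 0], 0.4], [[0, 0, -0.09], [0, 0, 0], 0.4], [[0, 0, -0.093], [0, 0, 0], 0.4], [[0, 0, -0.095], [0, 0, 0], 0.4], [[0, 0, -0.096], [0, 0, 0], 0.4], [[0, 0, -0.096], [0, 0, 0], 0.4]]}}

```text
clock: 11.22
position: [0.4706, -0.0914, 0.0281]
ee_rot: [[-0.998, 0.066, 0.001], [0.066, 0.998, 0.0], [-0.001, 0.0, -1.0]]
force: [-0.4, -0.0, -3.4]
opening: 0.652
finger_force: 35.0
```

Request:
{"fn": "move_arm", "kwargs": {"series": [[[0, 0, -0.001], [0, 0, 0], 0.4], [[0, 0, -0.002], [0, 0, 0], 0.4], [[0, 0, -0.002], [0, 0, 0], 0.4]]}}

```text
clock: 11.6
position: [0.4704, -0.0914, 0.0261]
ee_rot: [[-0.998, 0.066, 0.0], [0.066, 0.998, 0.0], [-0.0, 0.0, -1.0]]
force: [-2.5, 0.4, 5.6]
opening: 0.653
finger_force: 35.0
```

Request:
{"fn": "move_arm", "kwargs": {"series": [[[0, 0, 0], [0, 0, 0], 0.75], [[0, 0, 0], [0, 0, 0], 0.9], [[0, 0, 0], [0, 0, 0], 1], [[0, 0, 0.03], [0, 0, 0], 1], [[0, 0, 0.08], [0, 0, 0], 1], [[0, 0, 0.14], [0, 0, 0], 1], [[0, 0, 0.18], [0, 0, -0.18], 1], [[0, 0, 0.2], [0, 0, -0.36], 1], [[0, 0, 0.2], [0, 0, -0.54], 1], [[0, 0, 0.2], [0, 0, -0.72], 1], [[0, 0, 0.2], [0, 0, -0.9], 1], [[0, 0, 0.2], [0, 0, -1.08], 1]]}}

```text
clock: 13.1
position: [0.4702, -0.0914, 0.2257]
ee_rot: [[-0.407, 0.913, 0.0], [0.913, 0.407, 0.0], [0.0, 0.0, -1.0]]
force: [-0.3, 0.2, -0.9]
opening: 0.998
finger_force: 0.0
```

Request:
{"fn": "move_arm", "kwargs": {"series": [[[0, 0, 0], [0, 0, -0.18], 1], [[0, 0, 0], [0, 0, -0.36], 1], [[0, 0, 0], [0, 0, -0.49], 1], [[0, 0, 0], [0, 0, -0.49], 1], [[0, 0, 0], [0, 0, -0.49], 1]]}}

```text
clock: 13.72
position: [0.4702, -0.0914, 0.2257]
ee_rot: [[0.062, 0.998, -0.0], [0.998, -0.062, -0.0], [-0.0, -0.0, -1.0]]
force: [-0.2, -0.8, -0.3]
opening: 1.001
finger_force: 0.0
```

```bash
python3 - <<'E'
from h import *
a=grab('side','s5')['frame']; b=grab('wrist','w5')['frame']
w=load('w5'); o=sensors.get_obs(); R=np.array(o['ee_rot']); print(o['position'],np.arctan2(-R[0,1],R[1,1]),o['joint_positions'][6],o['clock'])
u,v=map(int,proj(w,[.4704,-.0914,.06])); u0,v0=max(0,u-70),max(0,v-55)
print(u,v,u0,v0)
m=np.hstack([cv2.resize(a[170:290,290:410],(320,400),interpolation=2),cv2.resize(b[v0:v0+100,u0:u0+120],(480,400),interpolation=2)])
cv2.imwrite('pics/m5.png',m[:,:,::-1])
E
```

```text
[ 0.47031082 -0.09146332  0.22576044] -1.6339658060540192 0.45054879037812573 13.825
312 178 242 123
```

View pics/m5.png

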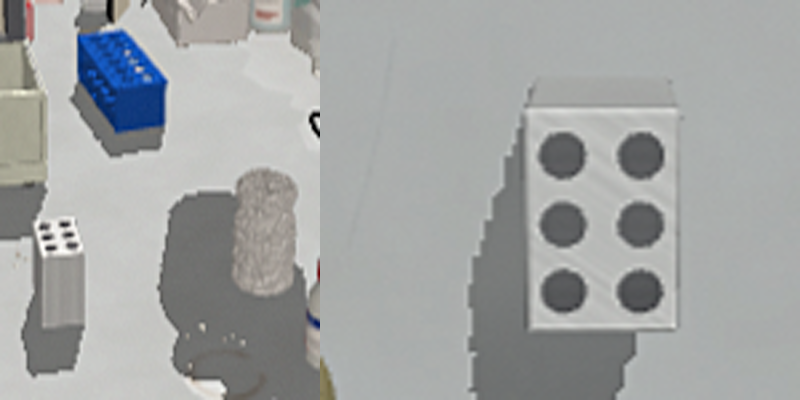

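The block is upright, centred at about (312.7,177.5) px as predicted, and aligned with the gripper. I'll grip across its width.

Request:
{"fn": "move_arm", "kwargs": {"series": [[[0, 0, -0.06], [0, 0, 0], 1], [[0, 0, -0.11], [0, 0, 0], 1], [[0, 0, -0.15], [0, 0, 0], 1], [[0, 0, -0.18], [0, 0, 0], 1], [[0, 0, -0.199], [0, 0, 0], 1], [[0, 0, -0.199], [0, 0, 0], 1], [[0, 0, -0.199], [0, 0, 0], 0.7], [[0, 0, -0.199], [0, 0, 0], 0.5], [[0, 0, -0.199], [0, 0, 0], 0.4], [[0, 0, -0.199], [0, 0, 0], 0.3], [[0, 0, -0.199], [0, 0, 0], 0.2], [[0, 0, -0.199], [0, 0, 0], 0.2]], "grip_force": 35}}

```text
clock: 15.32
position: [0.4703, -0.0914, 0.0268]
ee_rot: [[0.065, 0.998, -0.0], [0.998, -0.065, 0.0], [0.0, -0.0, -1.0]]
force: [-1.8, 0.5, 2.6]
opening: 0.43
finger_force: 35.0
```

Request:
{"fn": "move_arm", "kwargs": {"series": [[[0, 0, 0.01], [0, 0, 0], 0.2], [[0, 0, 0.05], [0, 0, 0], 0.2], [[0, 0, 0.1], [0, 0, 0], 0.2], [[0, 0.02, 0.13], [0, 0, 0], 0.2], [[-0.02, 0.07, 0.14], [0, 0, 0], 0.2], [[-0.03, 0.12, 0.14], [0, 0, 0], 0.2], [[-0.04, 0.17, 0.14], [0, 0, 0], 0.2], [[-0.04, 0.21, 0.14], [0, 0, 0], 0.2], [[-0.04, 0.24, 0.14], [0, 0, 0], 0.2], [[-0.04, 0.255, 0.14], [0, 0, 0], 0.2], [[-0.04, 0.261, 0.14], [0, 0, 0], 0.2], [[-0.04, 0.261, 0.14], [0, 0, 0], 0.2]]}}

```text
clock: 16.82
position: [0.4304, 0.1687, 0.1668]
ee_rot: [[0.066, 0.998, -0.0], [0.998, -0.066, -0.0], [-0.0, -0.0, -1.0]]
force: [-0.3, -0.1, -3.1]
opening: 0.433
finger_force: 35.0
```

```bash
python3 - <<'E'
from h import *
a=grab('side','s6')['frame']; b=grab('wrist','w6')['frame']; grab('top','t6')
o=sensors.get_obs(); R=np.array(o['ee_rot']); print(o['position'],np.arctan2(-R[0,1],R[1,1]),o['force'])
w=load('s3')
# refined: predicted rim corners in s3/w2/w6
from math import *
for n in('s3','w6'):
  im=load(n); p=[.4323,.1983,-.066]; c,s=cos(p[2]),sin(p[2])
  print(n,[np.round(proj(im,[p[0]+c*x-s*y,p[1]+s*x+c*y,z]),1).tolist() for x,y,z in((-.08,-.072,.091),(.08,-.072,.091),(-.03,-.064,.033),(.03,-.064,.033),(-.08,.072,.091),(.08,.072,.091))])
im=load('s3')['frame']
m=np.hstack([cv2.resize(im[160:240,240:320],(400,400),interpolation=2),cv2.resize(b,(400,400),interpolation=2)]); 
m=np.hstack([cv2.resize(im[165:235,245:315],(380,380),interpolation=2),cv2.resize(b[100:380,150:459],(420,380),interpolation=2)])
cv2.imwrite('pics/m6.png',m[:,:,::-1])
E
```

```text
[0.4304523  0.16834772 0.16684423] -1.6377955560115744 [-1.25648394  0.46855652 -2.61819774]
s3 [[251.0, 200.9], [307.2, 197.2], [269.4, 217.4], [290.0, 216.0], [248.8, 184.1], [300.1, 181.0]]
w6 [[212.0, 257.0], [411.7, 256.8], [280.9, 220.9], [343.0, 220.8], [191.6, 63.0], [431.4, 62.9]]
```

View pics/m6.png

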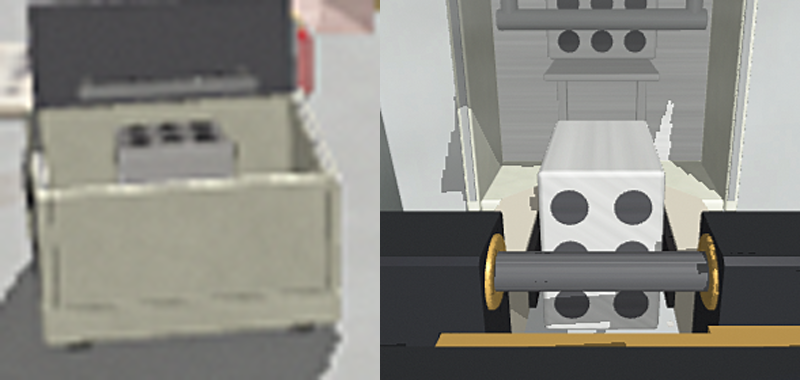

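The block hangs centred over the guide wall (pane u≈602 for both, i.e. px 313.4), and the rim edges are visible. I'll check y numerically against the guide wall, which runs from about v=60 to v=80 in the pane.

```bash
python3 - <<'E'
from h import *
from math import *
im=load('w6'); p=[.4323,.1983,-.066]; c,s=cos(p[2]),sin(p[2])
P=lambda x,y,z:proj(im,[p[0]+c*x-s*y,p[1]+s*x+c*y,z])
pane=lambda q:(round((q[0]-150)*1.359+380),round((q[1]-100)*1.357))
for n,l in dict(gL=(-.032,.006,.086),gR=(.032,.006,.086),gbase=(.032,.006,.025),g10=(.032,.014,.086),fixblkL=(-.02,.014,.081),wallin=(0,-.064,.025),rimL_out=(-.08,0,.091),rimR_out=(.08,0,.091),rimL_in=(-.072,0,.091),rimR_in=(.072,0,.091),cornerfloor=(.072,-.064,.025),endwalltopR=(.072,-.064,.091),bar=(.05,.040,.107)).items(): print(n,pane(P(*l)))
g=cv2.cvtColor(im['frame'],cv2.COLOR_RGB2GRAY).astype(int)
print('col300',g[128:190,300].tolist()); print('col 271-345 row150',g[150,255:370].tolist())
print('row122 L',g[122,185:245].tolist()); print('row122 R',g[122,385:445].tolist())
E
```

```text
gL (541, 81)
gR (658, 81)
gbase (647, 64)
g10 (659, 66)
fixblkL (564, 65)
wallin (600, 160)
rimL_out (452, 93)
rimR_out (748, 93)
rimL_in (466, 93)
rimR_in (733, 93)
cornerfloor (699, 160)
endwalltopR (723, 201)
bar (704, 19)
col300 [148, 148, 150, 150, 153, 150, 149, 149, 145, 145, 144, 145, 147, 148, 136, 119, 120, 123, 121, 120, 121, 123, 123, 123, 123, 120, 129, 151, 152, 149, 144, 128, 145, 147, 147, 148, 148, 149, 149, 147, 152, 152, 148, 150, 151, 151, 149, 151, 154, 152, 151, 153, 152, 149, 145, 148, 150, 150, 150, 147, 155, 198]
col 271-345 row150 [155, 153, 154, 153, 154, 152, 152, 153, 152, 153, 153, 151, 153, 152, 153, 153, 153, 154, 149, 128, 123, 123, 123, 124, 124, 124, 123, 125, 125, 123, 123, 124, 123, 123, 123, 124, 123, 123, 124, 123, 124, 124, 124, 123, 123, 123, 124, 122, 123, 123, 123, 121, 123, 125, 123, 124, 123, 123, 123, 123, 123, 122, 123, 122, 123, 123, 123, 123, 123, 123, 121, 123, 123, 123, 121, 122, 123, 122, 122, 120, 121, 121, 122, 121, 122, 121, 122, 122, 123, 120, 122, 122, 122, 122, 122, 122, 120, 128, 150, 151, 150, 149, 149, 150, 150, 150, 151, 149, 149, 149, 149, 149, 150, 149, 151]
row122 L [201, 201, 200, 201, 201, 202, 201, 201, 201, 201, 200, 203, 202, 204, 206, 177, 147, 158, 127, 125, 125, 124, 126, 107, 150, 152, 132, 119, 115, 118, 118, 116, 116, 116, 115, 116, 116, 115, 115, 114, 116, 115, 116, 115, 114, 115, 114, 107, 153, 156, 155, 157, 135, 135, 118, 115, 131, 135, 134, 134]
row122 R [149, 149, 148, 148, 148, 150, 150, 157, 129, 110, 112, 113, 114, 113, 112, 113, 113, 113, 113, 110, 111, 112, 113, 112, 111, 112, 113, 114, 113, 113, 167, 209, 148, 178, 186, 184, 178, 177, 225, 234, 199, 202, 204, 204, 206, 205, 205, 206, 205, 206, 206, 206, 207, 205, 207, 207, 206, 207, 208, 208]
```

Guide wall edges match the prediction within about 1 mm, so I'll descend with a small trim.

Request:
{"fn": "move_arm", "kwargs": {"series": [[[0.0005, 0.001, -0.015], [0, 0, 0], 0.2], [[0.0005, 0.001, -0.03], [0, 0, 0], 0.2], [[0.0005, 0.001, -0.045], [0, 0, 0], 0.2], [[0.0005, 0.001, -0.055], [0, 0, 0], 0.2], [[0.0005, 0.001, -0.065], [0, 0, 0], 0.2], [[0.0005, 0.001, -0.07], [0, 0, 0], 0.2]]}}

```text
clock: 17.73
position: [0.4308, 0.1704, 0.0961]
ee_rot: [[0.065, 0.998, -0.0], [0.998, -0.065, -0.0], [-0.0, -0.0, -1.0]]
force: [-0.0, -0.6, -2.4]
opening: 0.434
finger_force: 35.0
```

Request:
{"fn": "move_arm", "kwargs": {"series": [[[0, 0, -0.006], [0, 0, 0], 0.2], [[0, 0, -0.012], [0, 0, 0], 0.2], [[0, 0, -0.018], [0, 0, 0], 0.2], [[0, 0, -0.024], [0, 0, 0], 0.2], [[0, 0, -0.03], [0, 0, 0], 0.2], [[0, 0, -0.035], [0, 0, 0], 0.2], [[0, 0, -0.039], [0, 0, 0], 0.2], [[0, 0, -0.041], [0, 0, 0], 0.2], [[0, 0, -0.042], [0, 0, 0], 0.2], [[0, 0, -0.042], [0, 0, 0], 0.2]]}}

```text
clock: 18.98
position: [0.4309, 0.1705, 0.0548]
ee_rot: [[0.065, 0.998, 0.0], [0.998, -0.065, 0.0], [0.0, 0.0, -1.0]]
force: [-1.0, -0.3, -2.3]
opening: 0.433
finger_force: 35.0
```

Request:
{"fn": "move_arm", "kwargs": {"series": [[[0, 0, -0.001], [0, 0, 0], 0.2], [[0, 0, -0.002], [0, 0, 0], 0.2], [[0, 0, -0.003], [0, 0, 0], 0.2], [[0, 0, -0.0035], [0, 0, 0], 0.2], [[0, 0, -0.0035], [0, 0, 0], 0.2]]}}

```text
clock: 19.6
position: [0.4309, 0.1706, 0.0517]
ee_rot: [[0.065, 0.998, -0.0], [0.998, -0.065, 0.001], [0.001, -0.0, -1.0]]
force: [-3.8, 0.0, 10.5]
opening: 0.432
finger_force: 35.0
```

On the floor at the expected height. I'll release and retreat straight up, then back away.

Request:
{"fn": "move_arm", "kwargs": {"series": [[[0, 0, 0.0005], [0, 0, 0], 0.47], [[0, 0, 0.0005], [0, 0, 0], 0.55], [[0, 0, 0.0005], [0, 0, 0], 0.62], [[0, 0, 0.0005], [0, 0, 0], 0.62], [[0, 0, 0.02], [0, 0, 0], 0.62], [[0, 0, 0.06], [0, 0, 0], 0.62], [[0, 0, 0.11], [0, 0, 0], 0.62], [[0, 0, 0.16], [0, 0, 0], 0.62], [[0, -0.05, 0.2], [0, 0, 0], 0.62], [[-0.01, -0.11, 0.22], [0, 0, 0], 0.62], [[-0.03, -0.17, 0.22], [0, 0, 0], 0.62], [[-0.03, -0.17, 0.22], [0, 0, 0], 0.62]]}}

```text
clock: 21.1
position: [0.3999, -0.0029, 0.271]
ee_rot: [[0.069, 0.998, -0.0], [0.998, -0.069, 0.01], [0.01, -0.001, -1.0]]
force: [0.5, 0.3, 1.0]
opening: 0.62
finger_force: 0.0
```

```bash
python3 - <<'E'
from h import *
s=grab('side','s7'); t=grab('top','t7'); o=sensors.get_obs(); print(o['position'],o['force'],o['clock'])
s0,t0=load('side0'),load('top0')
g=lambda i:cv2.cvtColor(i['frame'],cv2.COLOR_RGB2GRAY).astype(int)
d=lambda a,b,u,v,r:np.abs(g(a)-g(b))[v-r:v+r,u-r:u+r].mean().round(1)
print('flask',d(s,s0,389,238,15),'tape',d(s,s0,263,280,18),'petri',d(t,t0,211,213,13),'cover vs s3',np.abs(g(s)-g(load('s3')))[160:190,245:310].mean().round(1))
# block top in nest seen by side camera: predicted corners, brightness inside
p=[.4309,.1706,-.066]; c,n=np.cos(p[2]),np.sin(p[2])
q=[proj(s,[p[0]+c*x-n*y,p[1]+n*x+c*y,.085]) for x,y in((-.02,-.03),(.02,-.03),(.02,.03),(-.02,.03))]; print(np.round(q,1).tolist())
u,v=np.mean(q,0).astype(int); print(g(s)[v-12:v+14:2,u-20:u+21:2])
E
```

```text
[4.00415168e-01 2.25845485e-04 2.71156137e-01] [0.1023524  0.00440384 0.0412718 ] 21.2
flask 2.3 tape 2.2 petri 5.7 cover vs s3 1.0
[[272.1, 199.7], [286.0, 198.8], [283.7, 191.6], [270.4, 192.4]]
[[ 69  92  82  81  74  73  90  86 101  89  86 111 138 137 142 141 147 146
  147 158 139]
 [149 147 152 153 166 165 165 165 163 164 163 164 160 159 161 160 161 159
  161 166 117]
 [158 159 159 159 159 165 150 153 147 126 145 109 101 135 160 160 156 159
  159 163 129]
 [160 157 158 159 137 103  76 120 102  80 117 107  60 110 147 156 156 157
  161 161 137]
 [158 159 161 161 128 109  56  98 131 124 130 150 133 131 144 134 159 159
  160 160 140]
 [156 155 160 159 116 154 148  98  68  92 101  26  65 147 152 114 159 156
  159 161 136]
 [156 157 159 162 132 147 137 236  87 186 231 128 117 231 145 144 157 156
  157 159 137]
 [157 158 158 157 148 150 138 214 121 131 226 186  86 191 144 157 190 191
  197 216 231]
 [173 178 188 195 208 226 208 201 155 160 195 203 184 195 180 171 163 157
  158 155 151]
 [171 164 158 155 155 154 153 155 157 157 157 155 157 155 155 156 156 159
  160 159 159]
 [157 157 157 158 158 157 157 159 159 160 158 157 157 160 159 157 154 157
  158 157 159]
 [158 158 157 157 158 157 157 158 160 159 159 159 158 160 160 158 157 156
  156 156 158]
 [155 158 157 158 161 159 159 160 162 160 161 161 160 159 156 159 156 155
  157 156 159]]
```

```bash
python3 -c "
from cell import finish_job; print(finish_job())"
```

```text
the job is handed in; nothing more can be done
None
```

I folded the cover back to its stop, set the block on the worktop, regripped it across its width and lowered it onto the bath floor, then handed the job in at about 21 s of the 72 s; the final image checks showed the cover still folded and no sign of the flask, tape or petri dish having moved.

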